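# Put the spare relay away and slide the tin shut

## Task

Put the spare relay into the open part of the slide-top tin, then slide the tin's lid along its channel, past the small ridge near the end, until it is fully home against the end stop and the ridge has sprung into its groove. The lid needs a firm push to get over the ridge, but go gently: feel for the end and do not press the lid hard against the tin anywhere. Leave the other things on the mat where they are.

Things in the scene. Friction and masses are not known exactly. Their poses are not given: they have to be found in the camera images.
- tin: Grey painted metal slide-top tin, 171 (x) x 110 (y) x 41 mm high, fixed. Its frame: on its underside, 78 mm from the open end, z up; the lid shuts towards +x, roughly away from the robot. Floor 2 mm up; room for parts 92 mm wide, x -75 to +30 mm, 28 mm high under the lid. The lid runs on side ledges 30 mm up, under 6 mm lips (tops 41 mm up), with 1.5 mm play each side and up.
- ridge (a joint): Small sprung rounded bar 9 mm wide across the tin on the end block (see the rib's note), 26.5 mm before the stop, crest 3 mm above the ledges; value: metres pressed down, 0 = fully up, 0.0015 or more under the lid. The lid's nose meets it about 30 mm before home. It gives way to a level push of about 4 to 8 N, stays pressed until the last 1 to 3 mm, then springs up into the groove under the lid, at home.
- lid: Loose steel lid in the tin's channel, at the start 96 to 108 mm short of the tin's frame, overhanging its open end: plate 150 (x) x 101 (y) x 6 mm, about 0.12 kg, round nose at +x, 11 mm wide cross groove underneath starting 22 mm behind the nose. Origin: centre of its underside, axes parallel to the tin's. Home lies anywhere from x = -11 to +11 mm in the tin's frame, 30 mm up.
- lid_rib (a point): Centre of the upright finger rib on the lid, 12 (x) x 44 (y) x 20 mm high, 40 mm behind (-x of) the lid's centre, this point 10 mm above the lid's top; 29 mm of flat lid lie behind it. The lid ends against a stiff aluminium end block, clamped in the tin with its stop 64 to 86 mm beyond the tin's frame (not measured: feel for it). Over 25 N between lid and tin is too much.
- relay: Spare relay, a black plastic block 24 (x) x 20 (y) x 16 mm high with a grey patch on top, about 30 g, lying loose on the mat to the left or the right. Origin: centre of its underside. It may lie in the tin any way up.
- spool: Grey solder spool, 52 mm across, 30 mm high, standing on its flange; not to be moved. Origin: centre of its underside.
- bottle: Small flux bottle, 34 mm across, 75 mm high; not to be moved. Origin: centre of its underside.
- driver: Screwdriver, 150 mm long, lying on the mat; not to be moved. Origin: on its axis near its middle, at the mat.
There are look-alikes about, which are no part of the job. Of the things that look like the relay, take the one that is farthest to the robot's right at the start. Of the things shaped like the lid, the steel one is meant.

How it is judged (in metres and radians):
On the way:
1. the relay lies in the tin, let go, with the lid still open (x of relay in the frame of tin between -0.075 and 0.045 m and y of relay in the frame of tin between -0.048 and 0.048 m and z of relay in the frame of tin below 0.029 m and linear speed of relay below 0.02 m/s and contact force between the fingers and relay below 0.05 N and x of lid in the frame of tin below -0.03 m), for 0.2 s.
At the end, for the whole second after the job is handed in: The relay lies in the tin; the lid is in its channel and fully home, with the end ridge sprung up (within 0.7 mm) into the groove under it, which it does only within about 1.5 mm of the stop; both at rest (x of relay in the frame of tin between -0.075 and 0.045 m and y of relay in the frame of tin between -0.048 and 0.048 m and z of relay in the frame of tin below 0.029 m and value of joint ridge below 0.0007 m and x of lid in the frame of tin above -0.0135 m and y of lid in the frame of tin between -0.004 and 0.004 m and z of lid in the frame of tin between 0.027 and 0.034 m and angle between the z axis of lid and the z axis of tin, either way round below 0.04 rad and linear speed of lid below 0.01 m/s and linear speed of relay below 0.02 m/s); the robot touches nothing.
It fails at once if the lid is pressed against the tin (stop, ridge, ledges or lips) with more than 25 N (contact force between lid and tin above 25 N).
It fails at once if the spool, bottle or screwdriver is moved by more than 30 mm (distance of any of spool, bottle, driver from where it was at the start of the episode above 0.03 m).
It also fails if it takes over 58 s, if anything falls off the work surface, if the arm or the gripper's body presses on something with over 40 N, if the wrist force passes 120 N, or if a joint passes its speed limit or range.

## Robot

A 6-joint arm with a two-finger parallel gripper is mounted at the origin on the work surface. World frame = base frame: x ahead of the robot, y to its left, z up, the work surface at z = 0. Lengths are in mm, angles in rad, forces in N, time in s.
With the tool pointing down it reaches from about 200 to 875 mm from the base axis. Payload 3.4 kg.
Tool frame: the origin (TCP) lies midway between the tips of the shut fingers; the grasp point (between the pads) lies 19 mm behind it; z points along the fingers, y is the direction in which the jaws open and shut (so a half turn about z gives the same grasp; the last joint's range is limited). The gripper opens to 94 mm and grips with 3 to 60 N. Pads are 16 mm wide; open, the fingers measure 119 mm over their backs; the gripper's body (75 mm by 177 mm) begins 78 mm behind the grasp point.
Start: joints at [-1.281, 0.276, 1.505, -0, 1.361, -0.121], TCP at [229.625, -527.198, 205.493] pointing down, gripper open.
Joint ranges: [-2.89, 2.89], [-0.75, 2.08], [0.22, 2.7], [-1.18, 4.32], [0.11, 2.71], [-2.7, 2.7]. Speed limits (rad/s): [2.57, 2.57, 3.14, 3.14, 3.14, 3.14].

## Interface

Orientations are given as [roll, pitch, yaw] about the fixed x, y, z axes, in that order (R = Rz(yaw) Ry(pitch) Rx(roll)).
In Python, from bench import readout, eyes, order, finder gives the robot as it stands.
- The arm moves only by the tool apply_moves, never from a script. Its argument "increments" is a list of rows, each an object with "slide": the shift along the tool's x, y, z in mm, a list of three; "dr": the turn, a rotation vector about the tool's x, y, z in rad, a list of three; "gripper": the closure, from 0 (fully open) to 1 (shut). A call has exactly 8 rows; each row is the pose to reach, as a shift and turn from the pose commanded when the call began, along the tool's axes at that moment; what a row does not reach only later rows make up. A row lasts 1/12 s, in which the tool goes at most 41.7 mm and 7.16 degrees, less where a joint would pass 70% of its speed; a pose out of reach is approached as far as the arm can. A call with a gripper value outside its range is refused whole. The fingers move at their own pace and stop on an object; "newtons" is the grip in N (left out, the last holds). Time passes only in rows, so rows that repeat a pose let the fingers close, or fill a call up. It gives the time, the measured TCP pose, the force and the opening at its end, in the units of the state.
- readout.observe(): the state, without advancing time (a new reading comes with each control period).
- eyes.capture(name): name is "scene" or "top" or "wrist"; returns the picture (400x640x3 uint8, blue, green, red); there is no depth.
- eyes.camera_params(name): a dict with "fx", "fy", "cx", "cy" (pixels), "origin" and "orientation" of the camera in the world. Camera axes: x right, y up, looking along -z (the intrinsics and any distortion apply to the point x, -y, -z); pixel columns grow to the right and rows downward; lengths in mm; the calibration is good to about 2 mm. A picture is of the moment at which its call begins: read the wrist's pose just before it. camera_params takes no time and is no camera call; for the wrist camera it gives the pose at the moment of the call.
- order.job_done(): hands the job in, once; it reports no verdict.
Trained networks look in the newest picture that a camera, given by its name, has taken for a name from the list of things; names that differ only in an ending like _2 or _b are one class to them, and where a whole thing is asked for, a point or a joint stands for the part that bears it (a point fixed in the world has none). Each returns a list of dicts, best first, with "score" (0 to 1); they miss things now and then, are a little off and sometimes report something else, mostly with a low value. They report only what shows in the picture. A call takes as long as a camera call. They do not tell look-alikes from the thing itself.
- finder.cut_out(query, camera): "pixels" (400x640 bool, what is visible of it) and "position" ([column, row] in pixels, amid what is visible of it).
- finder.tip_of(query, camera): "position" ([column, row] in pixels: a listed point, or the origin of a listed thing).
The state is a dict: "time_s": time; "qpos": joint angles; "joint_vel": joint speeds; "joint_torque": joint torques, N m; "position": TCP position; "ee_rot": TCP orientation; "ft_force": force on the tool from outside, world axes, zero at the start; "ft_torque": the same for the moment, N m; "width": finger opening in mm.
Only numpy, scipy, OpenCV 4.12 (cv2) and the standard library are available. Lean on these libraries where they do the work, as an engineer would, in place of code of your own. Each camera call takes 0.05 s, during which the arm holds its last target. There are 200 camera calls.

## Working session

There is one attempt and no reset: what is moved stays moved. The work goes in short steps, Python scripts to look and compute and a tool call to move; the robot and the scene stay as the last step left them, time stands still between calls to the robot, and variables do not carry over. Pictures are saved under pics/ and viewed, about 8 in all and at most 12, crops included, and the job is handed in when it is done.

Besides the shell and the picture viewer there is one more tool, called by a JSON object that holds its "name" and its "arguments", one argument or row to a line. apply_moves: Moves the arm, as the interface text tells. Its arguments: {"type":"object","properties":{"increments":{"type":"array"},"newtons":{"type":"number"}},"required":["increments"]}

```bash
mkdir -p pics; ls; cat > h.py <<'E'
import numpy as np, cv2
from scipy.spatial.transform import Rotation as R
from bench import readout, eyes, order, finder
def ray(cam,px,z,p=None):
    p=p or eyes.camera_params(cam)
    o=np.array(p["origin"],float); q=np.array(p["orientation"],float)
    M=q if q.shape==(3,3) else R.from_euler('xyz',q).as_matrix()
    d=M@np.array([(px[0]-p["cx"])/p["fx"],-(px[1]-p["cy"])/p["fy"],-1])
    return o+d*(z-o[2])/d[2]
E
python3 - <<'E'
from h import *
a=eyes.capture("top");b=eyes.capture("scene")
cv2.imwrite("pics/a.png",a);cv2.imwrite("pics/b.png",b)
print(eyes.camera_params("top"));print(eyes.camera_params("scene"))
for q,z in [("tin",41),("lid",36),("lid_rib",46),("relay",8),("spool",30),("bottle",75),("driver",8)]:
  for c in ("top",):
    for f in (finder.tip_of,):
      for r in f(q,c)[:4]: print(q,c,round(r["score"],2),np.round(r["position"]),np.round(ray(c,r["position"],z)))
print(readout.observe())
E
```

```text
pics
{'fx': 448.113111552215, 'fy': 448.113111552215, 'cx': 328.25356862536034, 'cy': 204.50186041099627, 'origin': array([ 334.54733176,   38.3452818 , 1201.02088272]), 'orientation': array([ 0.19514385,  0.00424811, -1.5736209 ])}
{'fx': 384.4722562145152, 'fy': 384.4722562145152, 'cx': 318.79461013056795, 'cy': 197.34181428849703, 'origin': array([ 958.0650517 , -597.87930288,  566.8107614 ]), 'orientation': array([0.98533759, 0.00355658, 0.54284897])}
tin top 0.61 [339. 197.] [585.  15.  41.]
lid top 0.63 [337. 234.] [487.  21.  36.]
lid top 0.63 [217. 198.] [584. 339.  36.]
lid_rib top 0.92 [337. 246.] [454.  21.  46.]
lid_rib top 0.74 [214. 180.] [630. 345.  46.]
relay top 0.63 [404. 252.] [ 440. -159.    8.]
relay top 0.61 [398. 219.] [ 531. -146.    8.]
relay top 0.4 [430. 235.] [ 485. -230.    8.]
spool top 0.56 [256. 242.] [466. 233.  30.]
bottle top 0.73 [264. 158.] [682. 211.  75.]
driver top 0.82 [449. 153.] [ 716. -294.    8.]
{'time_s': 0.45, 'qpos': array([-1.28101153e+00,  2.75970958e-01,  1.50503495e+00,  1.55635185e-06,
        1.36065454e+00, -1.20973855e-01]), 'joint_vel': array([ 0.00112494, -0.00279395, -0.00300767,  0.00106344,  0.0007521 ,
       -0.00080876]), 'joint_torque': array([ 1.05693548e-04, -4.04029083e+01, -2.37229103e+01,  7.00465031e-02,
        2.67442974e-02, -3.34166248e-05]), 'position': array([ 229.60565316, -527.15257898,  205.39862972]), 'ee_rot': array([-3.14152554e+00, -9.69202715e-06,  4.10758326e-01]), 'ft_force': array([ 1.32458737, -0.48744228, -0.71900476]), 'ft_torque': array([ 0.00292269, -0.01836869, -0.00463185]), 'width': 94.43942471737763}
```

```bash
python3 -c "
import cv2
a=cv2.imread('pics/a.png');cv2.imwrite('pics/a2.png',cv2.resize(a[110:310,180:480],None,fx=2.66,fy=2.66,interpolation=cv2.INTER_CUBIC))"
```

```text
(no output)
```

View pics/a2.png

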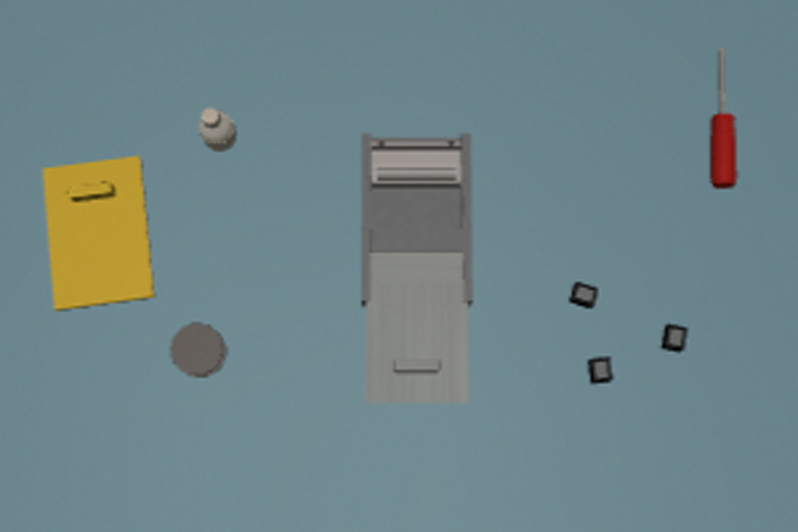

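View pics/b.png

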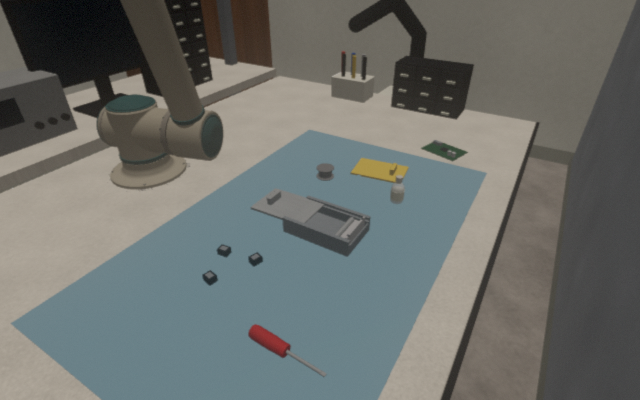

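Top crop: three relay-like blocks at full px ~(399,220), (405,249), (433,237); the last is farthest right. The tin is almost square to the world, with the rib at crop (417,366). The yellow lid is the look-alike.

```bash
python3 - <<'E'
from h import *
P=eyes.camera_params("top")
f=lambda u,v:(180+u/2.66,110+v/2.66)
for n,u,v,z in [("tTL",362,134,41),("tTR",472,134,41),("tBL",362,304,41),("tBR",472,304,41),("lidBL",366,403,36),("lidBR",468,403,36),("lidTL",371,251,36),("lidTR",463,251,36),("rib",417,361,56)]:
    print(n,np.round(ray("top",f(u,v),z,P),1))
a=cv2.imread("pics/a.png")
g=a.max(2)[222:252,420:446]
sc=10
G=cv2.resize(g,None,fx=sc,fy=sc,interpolation=cv2.INTER_CUBIC)
m=(G<75).astype('uint8')
c=max(cv2.findContours(m,0,2)[0],key=cv2.contourArea)
r=cv2.minAreaRect(c); b=cv2.boxPoints(r)/sc+[420-.45,222-.45]
W=np.array([ray("top",p,12,P) for p in b]);print(np.round(W,1),W.mean(0))
for i in range(2):
    e=W[i+1]-W[i];print(np.linalg.norm(e),np.arctan2(e[1],e[0]))
E
```

```text
tTL [685.  75.  41.]
tTR [684.6 -36.2  41. ]
tBL [511.2  74.6  41. ]
tBR [510.8 -33.6  41. ]
lidBL [414.7  70.6  36. ]
lidBR [414.4 -28.5  36. ]
lidTL [565.3  65.9  36. ]
lidTR [565.  -25.7  36. ]
rib [453.3  21.1  56. ]
[[ 470.1 -222.1   12. ]
 [ 496.1 -227.6   12. ]
 [ 492.2 -249.9   12. ]
 [ 466.3 -244.3   12. ]] [ 481.1725802  -235.94090648   12.        ]
26.4985551558687 -0.20893157032316775
22.638190538225583 -1.7419185999522926
```

{"name": "apply_moves", "arguments": {
  "increments": [
    {"slide": [40, -19, 6], "dr": [0, 0, 0.1], "gripper": 0.4},
    {"slide": [80, -38, 12], "dr": [0, 0, 0.2], "gripper": 0.4},
    {"slide": [120, -57, 18], "dr": [0, 0, 0.3], "gripper": 0.4},
    {"slide": [160, -76, 24], "dr": [0, 0, 0.4], "gripper": 0.4},
    {"slide": [200, -95, 30], "dr": [0, 0, 0.5], "gripper": 0.4},
    {"slide": [240, -114, 38], "dr": [0, 0, 0.61], "gripper": 0.4},
    {"slide": [280, -133, 46], "dr": [0, 0, 0.61], "gripper": 0.4},
    {"slide": [318, -151, 55], "dr": [0, 0, 0.61], "gripper": 0.4}
  ]
}}

```text
time_s: 1.12
position: [446.4, -278.2, 155.4]
ee_rot: [3.141, -0.001, -0.2]
ft_force: [-0.4, -0.5, 0.6]
width: 56.3
```

```bash
python3 - <<'E'
from h import *
s=readout.observe();P=eyes.camera_params("wrist")
w=eyes.capture("wrist");cv2.imwrite("pics/w1.png",w)
print(s["position"],s["ee_rot"],s["ft_force"],s["width"]);print(P)
for r in finder.cut_out("relay","wrist")[:4]:
    c=max(cv2.findContours(r["pixels"].astype('uint8'),0,2)[0],key=cv2.contourArea)
    b=cv2.boxPoints(cv2.minAreaRect(c)); W=np.array([ray("wrist",p,12,P) for p in b])
    print(r["score"],np.round(r["position"]),np.round(W.mean(0),1),[ (np.round(np.linalg.norm(W[i+1]-W[i]),1),np.round(np.arctan2(*(W[i+1]-W[i])[1::-1]),3)) for i in (0,1)])
for r in finder.tip_of("relay","wrist")[:4]: print(r["score"],r["position"],ray("wrist",r["position"],0,P))
E
```

```text
[ 446.43805249 -278.20059697  155.43378146] [ 3.14090163e+00 -1.20122245e-03 -1.99749861e-01] [-0.3803959  -0.52768214  0.56457695] 56.3119122712395
{'fx': 278.58752023283, 'fy': 278.58752023283, 'cx': 318.06686641801923, 'cy': 200.2037802744377, 'origin': array([ 526.21187653, -295.29877793,  335.95150031]), 'orientation': array([-2.84910745e-01, -3.42306270e-07, -1.77125581e+00])}
0.87 [224. 207.] [ 448.9 -164.4   12. ] [(np.float64(24.7), np.float64(-1.392)), (np.float64(26.2), np.float64(-3.052))]
0.67 [279. 169.] [ 481.3 -239.5   12. ] [(np.float64(20.9), np.float64(-1.771)), (np.float64(24.8), np.float64(2.911))]
0.58 [194. 147.] [ 524.2 -150.3   12. ] [(np.float64(28.4), np.float64(-1.771)), (np.float64(23.9), np.float64(2.83))]
0.92 [195.6, 144.1] [ 526.70350744 -147.11270909    0.        ]
0.75 [278.1, 166.6] [ 481.09466591 -236.63303147    0.        ]
0.67 [226.2, 203.2] [ 448.99080755 -161.44061018    0.        ]
```

View pics/w1.png

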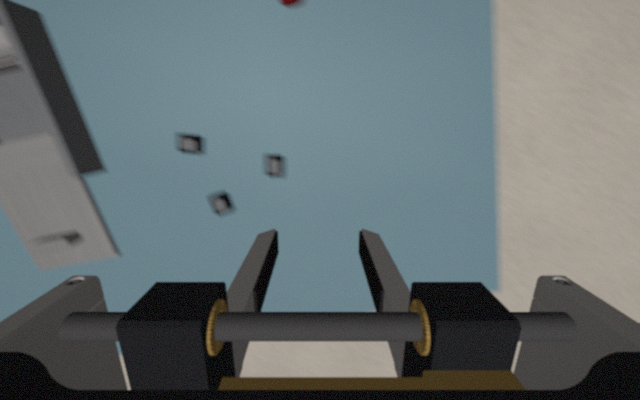

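{"name": "apply_moves", "arguments": {
  "increments": [
    {"slide": [8, -15, 20], "dr": [0, 0, 0], "gripper": 0.45},
    {"slide": [15, -28, 50], "dr": [0, 0, 0.015], "gripper": 0.45},
    {"slide": [15, -28, 80], "dr": [0, 0, 0.015], "gripper": 0.45},
    {"slide": [15, -28, 105], "dr": [0, 0, 0.015], "gripper": 0.45},
    {"slide": [15, -28, 125], "dr": [0, 0, 0.015], "gripper": 0.45},
    {"slide": [15, -28, 138], "dr": [0, 0, 0.015], "gripper": 0.45},
    {"slide": [15, -28, 146], "dr": [0, 0, 0.015], "gripper": 0.45},
    {"slide": [15, -28, 146], "dr": [0, 0, 0.015], "gripper": 0.45}
  ]
}}

```text
time_s: 1.93
position: [464.1, -255.9, 14.1]
ee_rot: [-3.141, 0.001, -0.215]
ft_force: [-10.4, 5.9, 39.3]
width: 51.6
```

{"name": "apply_moves", "arguments": {
  "increments": [
    {"slide": [0, 0, 0], "dr": [0, 0, 0], "gripper": 0.6},
    {"slide": [0, 0, 0], "dr": [0, 0, 0], "gripper": 0.8},
    {"slide": [0, 0, 0], "dr": [0, 0, 0], "gripper": 1},
    {"slide": [0, 0, 0], "dr": [0, 0, 0], "gripper": 1},
    {"slide": [0, 0, 0], "dr": [0, 0, 0], "gripper": 1},
    {"slide": [0, 0, 0], "dr": [0, 0, 0], "gripper": 1},
    {"slide": [0, 0, 0], "dr": [0, 0, 0], "gripper": 1},
    {"slide": [0, 0, 0], "dr": [0, 0, 0], "gripper": 1}
  ],
  "newtons": 15
}}

```text
time_s: 2.6
position: [466.4, -253.7, 14.5]
ee_rot: [-3.138, -0.004, -0.217]
ft_force: [-5.9, 0.4, 25.3]
width: 2.5
```

{"name": "apply_moves", "arguments": {
  "increments": [
    {"slide": [0, 0, -15], "dr": [0, 0, 0], "gripper": 1},
    {"slide": [0, 0, -40], "dr": [0, 0, 0], "gripper": 0.8},
    {"slide": [0, 0, -70], "dr": [0, 0, 0], "gripper": 0.4},
    {"slide": [0, 0, -100], "dr": [0, 0, 0], "gripper": 0.4},
    {"slide": [0, 0, -110], "dr": [0, 0, 0], "gripper": 0.4},
    {"slide": [0, 0, -110], "dr": [0, 0, 0], "gripper": 0.4},
    {"slide": [0, 0, -110], "dr": [0, 0, 0], "gripper": 0.4},
    {"slide": [0, 0, -110], "dr": [0, 0, 0], "gripper": 0.4}
  ]
}}

```text
time_s: 3.27
position: [464.2, -255.1, 117.7]
ee_rot: [-3.141, 0.003, -0.215]
ft_force: [-0.5, -0.5, 0.4]
width: 44.0
```

```bash
cat > look.py <<'E'
from h import *
import sys
s=readout.observe();P=eyes.camera_params("wrist")
w=eyes.capture("wrist");cv2.imwrite(sys.argv[1],w)
print(np.round(s["position"],1),np.round(s["ee_rot"],3),np.round(s["ft_force"],1),s["width"])
for r in finder.cut_out("relay","wrist")[:4]:
    c=max(cv2.findContours(r["pixels"].astype('uint8'),0,2)[0],key=cv2.contourArea)
    b=cv2.boxPoints(cv2.minAreaRect(c)); W=np.array([ray("wrist",p,12,P) for p in b])
    print(round(r["score"],2),np.round(r["position"]),np.round(W.mean(0),1),[ (np.round(np.linalg.norm(W[i+1]-W[i]),1),np.round(np.arctan2(*(W[i+1]-W[i])[1::-1]),3)) for i in (0,1)])
for r in finder.tip_of("relay","wrist")[:4]: print(round(r["score"],2),r["position"],ray("wrist",r["position"],0,P))
E
python3 look.py pics/w2.png
```

```text
[ 464.2 -255.1  117.7] [-3.141e+00  3.000e-03 -2.150e-01] [-0.5 -0.5  0.4] 43.97366617272746
0.9 [205. 162.] [ 524.  -150.5   12. ] [(np.float64(28.6), np.float64(-1.786)), (np.float64(22.9), np.float64(2.826))]
0.84 [240. 228.] [ 449.3 -164.1   12. ] [(np.float64(25.6), np.float64(-1.455)), (np.float64(27.2), np.float64(-3.119))]
0.72 [305. 185.] [ 481.9 -244.7   12. ] [(np.float64(21.1), np.float64(-1.619)), (np.float64(26.3), np.float64(3.083))]
0.71 [206.9, 161.3] [ 525.8708485  -147.27816087    0.        ]
0.69 [237.7, 221.3] [ 452.98657721 -159.34234302    0.        ]
0.57 [303.7, 182.6] [ 480.94004244 -243.29996244    0.        ]
```

View pics/w2.png

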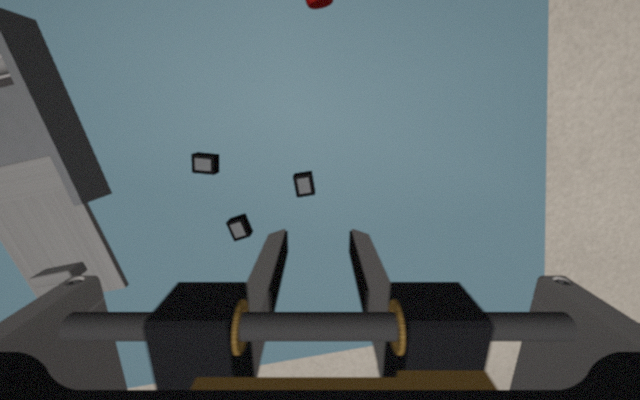

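Relay nudged to px (305,185), about (481.5, -244), yaw ≈ -0.06. It is still the farthest right. The earlier miss came from the rate-limited commanded pose, so I'll align first and then descend.

{"name": "apply_moves", "arguments": {
  "increments": [
    {"slide": [7, -8, 15], "dr": [0, 0, -0.08], "gripper": 0.4},
    {"slide": [14, -15, 30], "dr": [0, 0, -0.16], "gripper": 0.4},
    {"slide": [14, -15, 45], "dr": [0, 0, -0.16], "gripper": 0.4},
    {"slide": [14, -15, 60], "dr": [0, 0, -0.16], "gripper": 0.4},
    {"slide": [14, -15, 70], "dr": [0, 0, -0.16], "gripper": 0.4},
    {"slide": [14, -15, 70], "dr": [0, 0, -0.16], "gripper": 0.4},
    {"slide": [14, -15, 70], "dr": [0, 0, -0.16], "gripper": 0.4},
    {"slide": [14, -15, 70], "dr": [0, 0, -0.16], "gripper": 0.4}
  ]
}}

```text
time_s: 4.08
position: [482.7, -243.9, 49.6]
ee_rot: [3.141, -0.001, -0.054]
ft_force: [-0.7, -0.2, -0.1]
width: 56.6
```

```bash
python3 look.py pics/w3.png
```

```text
[ 482.7 -243.9   49.6] [ 3.141e+00 -1.000e-03 -5.400e-02] [-0.7 -0.2 -0.1] 56.55889820243773
0.9 [320. 222.] [ 482.4 -244.5   12. ] [(np.float64(19.7), np.float64(-1.626)), (np.float64(27.5), np.float64(3.099))]
0.89 [197. 176.] [ 525.3 -150.2   12. ] [(np.float64(23.9), np.float64(-0.426)), (np.float64(29.4), np.float64(-1.879))]
0.7 [226. 261.] [ 449.6 -163.8   12. ] [(np.float64(25.4), np.float64(-1.392)), (np.float64(29.8), np.float64(-3.074))]
0.78 [318.4, 218.5] [ 479.97401874 -244.73553423    0.        ]
0.68 [200.4, 176.7] [ 522.66521766 -147.82930968    0.        ]
0.58 [228.7, 255.3] [ 448.80348822 -160.95722175    0.        ]
```

Aligned within about 1 mm. I'll go down 45 mm and grip.

{"name": "apply_moves", "arguments": {
  "increments": [
    {"slide": [-1, 0, 12], "dr": [0, 0, 0], "gripper": 0.4},
    {"slide": [-1, 0, 24], "dr": [0, 0, 0], "gripper": 0.4},
    {"slide": [-1, 0, 34], "dr": [0, 0, 0], "gripper": 0.4},
    {"slide": [-1, 0, 41], "dr": [0, 0, 0], "gripper": 0.4},
    {"slide": [-1, 0, 45], "dr": [0, 0, 0], "gripper": 0.4},
    {"slide": [-1, 0, 45], "dr": [0, 0, 0], "gripper": 0.5},
    {"slide": [-1, 0, 45], "dr": [0, 0, 0], "gripper": 0.8},
    {"slide": [-1, 0, 45], "dr": [0, 0, 0], "gripper": 1}
  ],
  "newtons": 15
}}

```text
time_s: 4.9
position: [481.8, -243.8, 4.7]
ee_rot: [3.141, -0.001, -0.054]
ft_force: [0.2, 0.2, -0.0]
width: 40.1
```

{"name": "apply_moves", "arguments": {
  "increments": [
    {"slide": [0, 0, 0], "dr": [0, 0, 0], "gripper": 1},
    {"slide": [0, 0, 0], "dr": [0, 0, 0], "gripper": 1},
    {"slide": [0, 0, 0], "dr": [0, 0, 0], "gripper": 1},
    {"slide": [0, 0, -15], "dr": [0, 0, 0], "gripper": 1},
    {"slide": [0, 0, -40], "dr": [0, 0, 0], "gripper": 1},
    {"slide": [0, 0, -80], "dr": [0, 0, 0], "gripper": 1},
    {"slide": [0, 0, -110], "dr": [0, 0, 0], "gripper": 1},
    {"slide": [0, 0, -110], "dr": [0, 0, 0], "gripper": 1}
  ]
}}

```text
time_s: 5.57
position: [485.2, -246.0, 120.6]
ee_rot: [3.135, -0.011, -0.054]
ft_force: [1.3, -1.1, 0.4]
width: 19.9
```

{"name": "apply_moves", "arguments": {
  "increments": [
    {"slide": [13, -34, 0], "dr": [0, 0, -0.03], "gripper": 1},
    {"slide": [26, -69, 0], "dr": [0, 0, -0.054], "gripper": 1},
    {"slide": [40, -106, 0], "dr": [0, 0, -0.054], "gripper": 1},
    {"slide": [54, -143, 0], "dr": [0, 0, -0.054], "gripper": 1},
    {"slide": [68, -180, 0], "dr": [0, 0, -0.054], "gripper": 1},
    {"slide": [81, -215, 0], "dr": [0, 0, -0.054], "gripper": 1},
    {"slide": [91, -243, 0], "dr": [0, 0, -0.054], "gripper": 1},
    {"slide": [98, -263, 0], "dr": [0, 0, -0.054], "gripper": 1}
  ]
}}

```text
time_s: 6.23
position: [594.0, 16.8, 113.6]
ee_rot: [-3.141, 0.0, 0.002]
ft_force: [-0.1, 0.0, -0.0]
width: 19.7
```

```bash
python3 - <<'E'
from h import *
import time
eyes.capture("wrist");eyes.capture("wrist");eyes.capture("wrist")
s=readout.observe();P=eyes.camera_params("wrist");print(P)
w=eyes.capture("wrist");cv2.imwrite("pics/w4.png",w)
print(np.round(s["position"],1),np.round(s["ee_rot"],3),np.round(s["ft_force"],1),s["width"])
for q,z in (("tin",0),("lid",30),("lid_rib",46)):
  for r in finder.tip_of(q,"wrist")[:2]: print(q,round(r["score"],2),r["position"],ray("wrist",r["position"],z,P))
E
```

```text
{'fx': 278.58752023283, 'fy': 278.58752023283, 'cx': 318.06686641801923, 'cy': 200.2037802744377, 'origin': array([675.10490437,  14.56596627, 293.79990333]), 'orientation': array([-2.87060839e-01,  1.91372131e-04, -1.56872016e+00])}
[593.3  15.1 113.5] [3.141e+00 1.000e-03 3.000e-03] [ 0.1 -0.5 -0.8] 19.860006409797677
tin 0.64 [311.9, 197.8] [591.10547765  21.21170116   0.        ]
lid 0.92 [10.9, 197.4] [599.46076926 316.90008832  30.        ]
lid 0.56 [313.6, 293.0] [491.26993254  19.1260077   30.        ]
lid_rib 0.92 [312.5, 334.7] [450.2613603   20.16767769  46.        ]
```

View pics/w4.png

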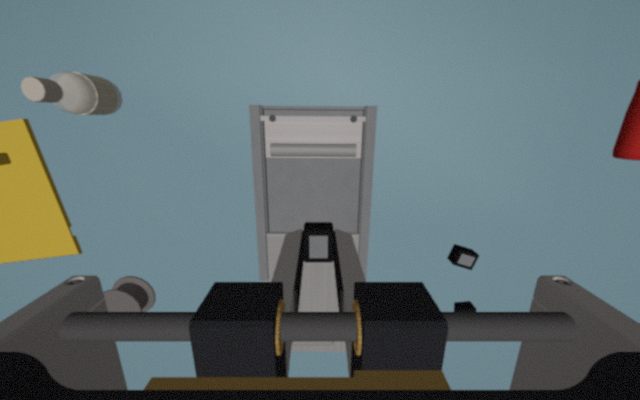

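The wrist view shows the relay held at (318,248). The open bay spans rows 160 to 232 and columns 267 to 362, and the ridge is at rows 144 to 156.

```bash
python3 - <<'E'
from h import *
P={'fx': 278.58752,'fy': 278.58752,'cx':318.06687,'cy':200.20378,'origin':[675.1049,14.566,293.8],'orientation':[-2.87060839e-01,1.9e-04,-1.56872]}
for n,p,z in [("TL",(250,106),41),("TR",(376,106),41),("nearL",(259,280),41),("nearR",(368,280),41),("nose",(315,233),33),("blockedge",(315,159),30),("ridge",(315,150),31),("stop",(315,123),38),("floorL",(267,230),2),("bayL",(267,160),30),("bayR",(360,160),30)]: print(n,np.round(ray("",p,z,P),1))
E
```

```text
TL [684.9  73.2  41. ]
TR [685.1 -35.2  41. ]
nearL [514.3  75.3  41. ]
nearR [514.6 -37.3  41. ]
nose [563.5  17.5  33. ]
blockedge [637.9  17.4  30. ]
ridge [646.4  17.4  31. ]
stop [670.8  17.3  38. ]
floorL [553.8  72.    2. ]
bayL [636.8  62.9  30. ]
bayR [637.  -25.2  30. ]
```

{"name": "apply_moves", "arguments": {
  "increments": [
    {"slide": [7, -4, 10], "dr": [0, 0, 0], "gripper": 1},
    {"slide": [7, -4, 30], "dr": [0, 0, 0], "gripper": 1},
    {"slide": [7, -4, 52], "dr": [0, 0, 0], "gripper": 1},
    {"slide": [7, -4, 74], "dr": [0, 0, 0], "gripper": 1},
    {"slide": [7, -4, 90], "dr": [0, 0, 0], "gripper": 1},
    {"slide": [7, -4, 100], "dr": [0, 0, 0], "gripper": 1},
    {"slide": [7, -4, 105], "dr": [0, 0, 0], "gripper": 1},
    {"slide": [7, -4, 105], "dr": [0, 0, 0], "gripper": 1}
  ]
}}

```text
time_s: 7.25
position: [599.9, 17.4, 8.0]
ee_rot: [-3.142, 0.002, -0.001]
ft_force: [0.4, 0.7, -0.4]
width: 20.0
```

{"name": "apply_moves", "arguments": {
  "increments": [
    {"slide": [0, 0, 0.5], "dr": [0, 0, 0], "gripper": 0.7},
    {"slide": [0, 0, 0.5], "dr": [0, 0, 0], "gripper": 0.6},
    {"slide": [0, 0, 0.5], "dr": [0, 0, 0], "gripper": 0.6},
    {"slide": [0, 0, 0.5], "dr": [0, 0, 0], "gripper": 0.6},
    {"slide": [0, 0, -10], "dr": [0, 0, 0], "gripper": 0.6},
    {"slide": [0, 0, -40], "dr": [0, 0, 0], "gripper": 0.6},
    {"slide": [0, 0, -80], "dr": [0, 0, 0], "gripper": 0.6},
    {"slide": [0, 0, -110], "dr": [0, 0, 0], "gripper": 0.6}
  ]
}}

```text
time_s: 7.92
position: [601.0, 17.8, 122.5]
ee_rot: [3.141, -0.002, -0.0]
ft_force: [1.1, 0.2, 0.1]
width: 37.4
```

```bash
python3 - <<'E'
from h import *
eyes.capture("wrist");eyes.capture("wrist")
s=readout.observe();P=eyes.camera_params("wrist")
w=eyes.capture("wrist");cv2.imwrite("pics/w5.png",w)
print(np.round(s["position"],1),np.round(s["ft_force"],1),s["width"])
for r in finder.cut_out("relay","wrist")[:4]: print(round(r["score"],2),r["position"],ray("wrist",r["position"],14,P))
for r in finder.tip_of("lid_rib","wrist")[:2]: print(round(r["score"],2),r["position"],ray("wrist",r["position"],46,P))
E
```

```text
[604.9  17.6 126.4] [-0.1  0.4  0.6] 37.67345493159373
0.89 [318.1, 200.9] [601.16808926  16.77422478  14.        ]
0.83 [455.2, 263.4] [ 525.03022227 -143.58805444   14.        ]
0.66 [315.3, 335.8] [451.82203322  20.07091158  46.        ]
```

View pics/w5.png

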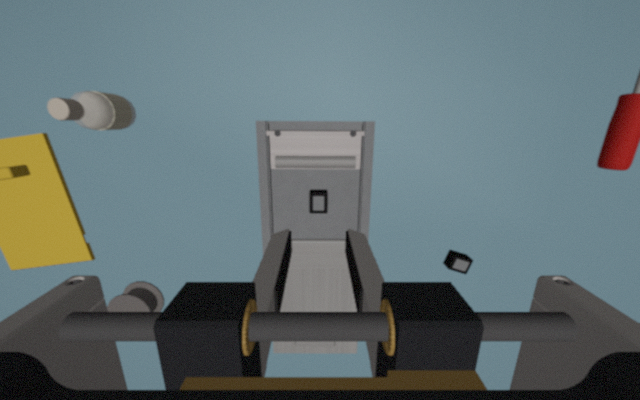

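Relay lies in the bay at px (318,201), about (601,17). Next I go behind the rib (≈452,20) with the fingers shut.

{"name": "apply_moves", "arguments": {
  "increments": [
    {"slide": [-30, 0, 0], "dr": [0, 0, 0], "gripper": 1},
    {"slide": [-65, -1, 0], "dr": [0, 0, 0], "gripper": 1},
    {"slide": [-100, -2, 0], "dr": [0, 0, 0], "gripper": 1},
    {"slide": [-135, -2, 0], "dr": [0, 0, 0], "gripper": 1},
    {"slide": [-165, -2, 0], "dr": [0, 0, 0], "gripper": 1},
    {"slide": [-180, -2, 10], "dr": [0, 0, 0], "gripper": 1},
    {"slide": [-180, -2, 30], "dr": [0, 0, 0], "gripper": 1},
    {"slide": [-180, -2, 45], "dr": [0, 0, 0], "gripper": 1}
  ],
  "newtons": 20
}}

```text
time_s: 8.83
position: [417.5, 20.1, 72.6]
ee_rot: [-3.141, 0.003, -0.0]
ft_force: [0.8, -0.8, -0.8]
width: 0.2
```

```bash
python3 - <<'E'
from h import *
for i in range(3): w=eyes.capture("wrist")
s=readout.observe();P=eyes.camera_params("wrist")
w=eyes.capture("wrist");cv2.imwrite("pics/w6.png",w)
print(np.round(s["position"],1),np.round(s["ee_rot"],3),np.round(s["ft_force"],1),s["width"])
for r in finder.tip_of("lid_rib","wrist")[:2]: print(round(r["score"],2),r["position"],ray("wrist",r["position"],46,P))
E
```

```text
[418.3  20.1  72.6] [-3.141  0.005 -0.   ] [ 0.7  0.3 -0.2] 0.2750990458869852
0.82 [317.8, 186.2] [450.04825768  19.59871486  46.        ]
```

View pics/w6.png

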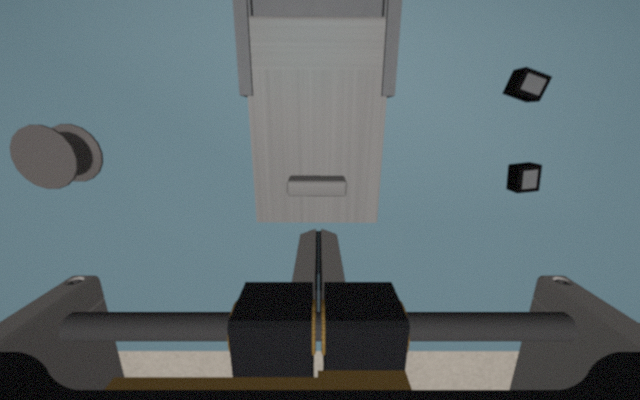

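{"name": "apply_moves", "arguments": {
  "increments": [
    {"slide": [4, 0, 8], "dr": [0, 0, 0], "gripper": 1},
    {"slide": [6, 0, 18], "dr": [0, 0, 0], "gripper": 1},
    {"slide": [6, 0, 26], "dr": [0, 0, 0], "gripper": 1},
    {"slide": [6, 0, 31], "dr": [0, 0, 0], "gripper": 1},
    {"slide": [7, 0, 31], "dr": [0, 0, 0], "gripper": 1},
    {"slide": [9, 0, 31], "dr": [0, 0, 0], "gripper": 1},
    {"slide": [11, 0, 31], "dr": [0, 0, 0], "gripper": 1},
    {"slide": [13, 0, 31], "dr": [0, 0, 0], "gripper": 1}
  ]
}}

```text
time_s: 9.75
position: [434.2, 19.8, 43.6]
ee_rot: [3.141, -0.001, -0.0]
ft_force: [0.1, -0.4, -0.1]
width: 0.6
```

{"name": "apply_moves", "arguments": {
  "increments": [
    {"slide": [2, 0, 0], "dr": [0, 0, 0], "gripper": 1},
    {"slide": [4, 0, 0], "dr": [0, 0, 0], "gripper": 1},
    {"slide": [6, 0, 0], "dr": [0, 0, 0], "gripper": 1},
    {"slide": [8, 0, 0], "dr": [0, 0, 0], "gripper": 1},
    {"slide": [10, 0, 0], "dr": [0, 0, 0], "gripper": 1},
    {"slide": [12, 0, 0], "dr": [0, 0, 0], "gripper": 1},
    {"slide": [14, 0, 0], "dr": [0, 0, 0], "gripper": 1},
    {"slide": [16, 0, 0], "dr": [0, 0, 0], "gripper": 1}
  ]
}}

```text
time_s: 10.42
position: [449.7, 19.8, 43.2]
ee_rot: [3.142, -0.0, -0.0]
ft_force: [-0.5, -0.1, 1.2]
width: 0.4
```

{"name": "apply_moves", "arguments": {
  "increments": [
    {"slide": [2, 0, 1], "dr": [0, 0, 0], "gripper": 1},
    {"slide": [4, 0, 1], "dr": [0, 0, 0], "gripper": 1},
    {"slide": [7, 0, 1], "dr": [0, 0, 0], "gripper": 1},
    {"slide": [10, 0, 1], "dr": [0, 0, 0], "gripper": 1},
    {"slide": [13, 0, 1], "dr": [0, 0, 0], "gripper": 1},
    {"slide": [16, 0, 1], "dr": [0, 0, 0], "gripper": 1},
    {"slide": [18, 0, 1], "dr": [0, 0, 0], "gripper": 1},
    {"slide": [20, 0, 1], "dr": [0, 0, 0], "gripper": 1}
  ]
}}

```text
time_s: 11.08
position: [469.8, 19.8, 42.2]
ee_rot: [3.141, -0.0, -0.0]
ft_force: [-0.3, 0.6, 1.5]
width: 0.6
```

```bash
cat > rib.py <<'E'
from h import *
s=readout.observe();P=eyes.camera_params("wrist")
w=eyes.capture("wrist");cv2.imwrite("pics/last.png",w)
print(np.round(s["position"],1),np.round(s["ee_rot"],3),np.round(s["ft_force"],1),s["width"])
for r in finder.tip_of("lid_rib","wrist")[:2]: print(round(r["score"],2),r["position"],ray("wrist",r["position"],46,P))
w=eyes.capture("top");cv2.imwrite("pics/lasttop.png",w)
for r in finder.tip_of("lid_rib","top")[:2]: print(round(r["score"],2),r["position"],ray("top",r["position"],46))
E
python3 rib.py
```

```text
[469.8  19.8  42.2] [ 3.141 -0.    -0.   ] [-0.3  0.6  1.5] 0.6286119025238806
0.64 [317.8, 222.7] [483.61625082  19.30234721  46.        ]
0.62 [211.6, 180.3] [629.5918855  352.58038762  46.        ]
```

View pics/last.png

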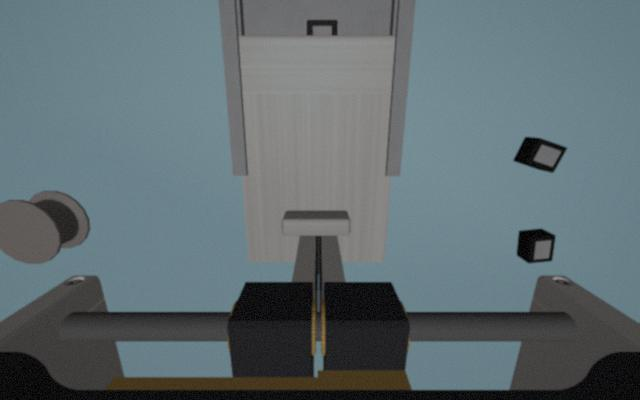

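Fingers in contact behind the rib, with rib ≈ TCP+14 and nose ≈ 599. The ridge should meet the nose near TCP 514 and home should be near TCP 544.

{"name": "apply_moves", "arguments": {
  "increments": [
    {"slide": [3, 0, 0], "dr": [0, 0, 0], "gripper": 1},
    {"slide": [7, 0, 0], "dr": [0, 0, 0], "gripper": 1},
    {"slide": [12, 0, 0], "dr": [0, 0, 0], "gripper": 1},
    {"slide": [17, 0, 0], "dr": [0, 0, 0], "gripper": 1},
    {"slide": [22, 0, 0], "dr": [0, 0, 0], "gripper": 1},
    {"slide": [26, 0, 0], "dr": [0, 0, 0], "gripper": 1},
    {"slide": [29, 0, 0], "dr": [0, 0, 0], "gripper": 1},
    {"slide": [30, 0, 0], "dr": [0, 0, 0], "gripper": 1}
  ]
}}

```text
time_s: 11.95
position: [500.3, 19.8, 42.2]
ee_rot: [3.141, -0.0, -0.0]
ft_force: [0.7, 0.4, -0.2]
width: 0.5
```

{"name": "apply_moves", "arguments": {
  "increments": [
    {"slide": [0.8, 0, 0], "dr": [0, 0, 0], "gripper": 1},
    {"slide": [1.6, 0, 0], "dr": [0, 0, 0], "gripper": 1},
    {"slide": [2.4, 0, 0], "dr": [0, 0, 0], "gripper": 1},
    {"slide": [3.2, 0, 0], "dr": [0, 0, 0], "gripper": 1},
    {"slide": [4, 0, 0], "dr": [0, 0, 0], "gripper": 1},
    {"slide": [4.8, 0, 0], "dr": [0, 0, 0], "gripper": 1},
    {"slide": [5.4, 0, 0], "dr": [0, 0, 0], "gripper": 1},
    {"slide": [6, 0, 0], "dr": [0, 0, 0], "gripper": 1}
  ]
}}

```text
time_s: 12.62
position: [505.5, 19.8, 42.3]
ee_rot: [3.142, -0.0, -0.0]
ft_force: [-0.5, -0.5, -0.4]
width: 0.3
```

```bash
python3 rib.py
```

```text
[505.5  19.8  42.3] [ 3.142 -0.    -0.   ] [-0.5 -0.5 -0.4] 0.2572578632248616
0.87 [317.2, 221.1] [520.43361733  19.70977662  46.        ]
0.84 [215.2, 182.4] [623.8060721  342.73289101  46.        ]
0.56 [334.5, 219.5] [522.90102025  26.4166353   46.        ]
```

{"name": "apply_moves", "arguments": {
  "increments": [
    {"slide": [0.6, 0, 0], "dr": [0, 0, 0], "gripper": 1},
    {"slide": [1.2, 0, 0], "dr": [0, 0, 0], "gripper": 1},
    {"slide": [1.8, 0, 0], "dr": [0, 0, 0], "gripper": 1},
    {"slide": [2.4, 0, 0], "dr": [0, 0, 0], "gripper": 1},
    {"slide": [3, 0, 0], "dr": [0, 0, 0], "gripper": 1},
    {"slide": [3.6, 0, 0], "dr": [0, 0, 0], "gripper": 1},
    {"slide": [4.2, 0, 0], "dr": [0, 0, 0], "gripper": 1},
    {"slide": [4.8, 0, 0], "dr": [0, 0, 0], "gripper": 1}
  ]
}}

```text
time_s: 13.48
position: [510.3, 19.8, 42.2]
ee_rot: [3.142, 0.0, -0.0]
ft_force: [-0.5, 1.2, -0.4]
width: 0.3
```

{"name": "apply_moves", "arguments": {
  "increments": [
    {"slide": [0.5, 0, 0], "dr": [0, 0, 0], "gripper": 1},
    {"slide": [0.9, 0, 0], "dr": [0, 0, 0], "gripper": 1},
    {"slide": [1.3, 0, 0], "dr": [0, 0, 0], "gripper": 1},
    {"slide": [1.7, 0, 0], "dr": [0, 0, 0], "gripper": 1},
    {"slide": [2, 0, 0], "dr": [0, 0, 0], "gripper": 1},
    {"slide": [2.3, 0, 0], "dr": [0, 0, 0], "gripper": 1},
    {"slide": [2.5, 0, 0], "dr": [0, 0, 0], "gripper": 1},
    {"slide": [2.5, 0, 0], "dr": [0, 0, 0], "gripper": 1}
  ]
}}

```text
time_s: 14.15
position: [512.8, 19.8, 42.2]
ee_rot: [3.142, -0.0, -0.0]
ft_force: [0.3, -0.7, -0.9]
width: 0.5
```

{"name": "apply_moves", "arguments": {
  "increments": [
    {"slide": [0.4, 0, 0], "dr": [0, 0, 0], "gripper": 1},
    {"slide": [0.8, 0, 0], "dr": [0, 0, 0], "gripper": 1},
    {"slide": [1.2, 0, 0], "dr": [0, 0, 0], "gripper": 1},
    {"slide": [1.6, 0, 0], "dr": [0, 0, 0], "gripper": 1},
    {"slide": [2.0, 0, 0], "dr": [0, 0, 0], "gripper": 1},
    {"slide": [2.3, 0, 0], "dr": [0, 0, 0], "gripper": 1},
    {"slide": [2.5, 0, 0], "dr": [0, 0, 0], "gripper": 1},
    {"slide": [2.5, 0, 0], "dr": [0, 0, 0], "gripper": 1}
  ]
}}

```text
time_s: 14.82
position: [514.8, 19.8, 42.2]
ee_rot: [3.142, 0.001, -0.0]
ft_force: [-1.6, -1.0, 1.3]
width: 0.7
```

{"name": "apply_moves", "arguments": {
  "increments": [
    {"slide": [0.3, 0, 0], "dr": [0, 0, 0], "gripper": 1},
    {"slide": [0.6, 0, 0], "dr": [0, 0, 0], "gripper": 1},
    {"slide": [0.9, 0, 0], "dr": [0, 0, 0], "gripper": 1},
    {"slide": [1.2, 0, 0], "dr": [0, 0, 0], "gripper": 1},
    {"slide": [1.4, 0, 0], "dr": [0, 0, 0], "gripper": 1},
    {"slide": [1.6, 0, 0], "dr": [0, 0, 0], "gripper": 1},
    {"slide": [1.6, 0, 0], "dr": [0, 0, 0], "gripper": 1},
    {"slide": [1.6, 0, 0], "dr": [0, 0, 0], "gripper": 1}
  ]
}}

```text
time_s: 15.48
position: [516.5, 19.9, 42.0]
ee_rot: [3.142, 0.001, -0.0]
ft_force: [-4.6, 0.1, 1.5]
width: 0.3
```

Ridge felt at TCP ≈ 515 to 516.

{"name": "apply_moves", "arguments": {
  "increments": [
    {"slide": [0.3, 0, 0], "dr": [0, 0, 0], "gripper": 1},
    {"slide": [0.6, 0, 0], "dr": [0, 0, 0], "gripper": 1},
    {"slide": [0.9, 0, 0], "dr": [0, 0, 0], "gripper": 1},
    {"slide": [1.2, 0, 0], "dr": [0, 0, 0], "gripper": 1},
    {"slide": [1.4, 0, 0], "dr": [0, 0, 0], "gripper": 1},
    {"slide": [1.6, 0, 0], "dr": [0, 0, 0], "gripper": 1},
    {"slide": [1.6, 0, 0], "dr": [0, 0, 0], "gripper": 1},
    {"slide": [1.6, 0, 0], "dr": [0, 0, 0], "gripper": 1}
  ]
}}

```text
time_s: 16.15
position: [518.9, 19.8, 42.3]
ee_rot: [3.141, -0.001, -0.0]
ft_force: [-3.2, 0.3, -0.6]
width: 0.1
```

{"name": "apply_moves", "arguments": {
  "increments": [
    {"slide": [0.6, 0, 0], "dr": [0, 0, 0], "gripper": 1},
    {"slide": [1.3, 0, 0], "dr": [0, 0, 0], "gripper": 1},
    {"slide": [2.2, 0, 0], "dr": [0, 0, 0], "gripper": 1},
    {"slide": [3.2, 0, 0], "dr": [0, 0, 0], "gripper": 1},
    {"slide": [4.2, 0, 0], "dr": [0, 0, 0], "gripper": 1},
    {"slide": [5.2, 0, 0], "dr": [0, 0, 0], "gripper": 1},
    {"slide": [6.0, 0, 0], "dr": [0, 0, 0], "gripper": 1},
    {"slide": [6.5, 0, 0], "dr": [0, 0, 0], "gripper": 1}
  ]
}}

```text
time_s: 16.82
position: [525.3, 19.8, 42.3]
ee_rot: [3.141, -0.0, -0.0]
ft_force: [-2.4, -0.1, -0.9]
width: 0.2
```

{"name": "apply_moves", "arguments": {
  "increments": [
    {"slide": [0.5, 0, 0], "dr": [0, 0, 0], "gripper": 1},
    {"slide": [1.2, 0, 0], "dr": [0, 0, 0], "gripper": 1},
    {"slide": [2, 0, 0], "dr": [0, 0, 0], "gripper": 1},
    {"slide": [2.8, 0, 0], "dr": [0, 0, 0], "gripper": 1},
    {"slide": [3.6, 0, 0], "dr": [0, 0, 0], "gripper": 1},
    {"slide": [4.4, 0, 0], "dr": [0, 0, 0], "gripper": 1},
    {"slide": [5.0, 0, 0], "dr": [0, 0, 0], "gripper": 1},
    {"slide": [5.4, 0, 0], "dr": [0, 0, 0], "gripper": 1}
  ]
}}

```text
time_s: 17.48
position: [530.5, 19.8, 42.2]
ee_rot: [3.142, -0.0, -0.0]
ft_force: [-2.3, 0.4, -0.3]
width: 0.6
```

```bash
python3 rib.py
```

```text
[530.5  19.8  42.2] [ 3.142 -0.    -0.   ] [-2.3  0.4 -0.3] 0.618694137892881
0.94 [317.9, 223.8] [543.50358552  19.22943116  46.        ]
0.75 [214.8, 181.4] [626.54620245 343.92327254  46.        ]
0.55 [335.8, 210.3] [547.30242351  22.87520958  46.        ]
```

{"name": "apply_moves", "arguments": {
  "increments": [
    {"slide": [0.6, 0, 0], "dr": [0, 0, 0], "gripper": 1},
    {"slide": [1.2, 0, 0], "dr": [0, 0, 0], "gripper": 1},
    {"slide": [1.9, 0, 0], "dr": [0, 0, 0], "gripper": 1},
    {"slide": [2.6, 0, 0], "dr": [0, 0, 0], "gripper": 1},
    {"slide": [3.3, 0, 0], "dr": [0, 0, 0], "gripper": 1},
    {"slide": [4.0, 0, 0], "dr": [0, 0, 0], "gripper": 1},
    {"slide": [4.6, 0, 0], "dr": [0, 0, 0], "gripper": 1},
    {"slide": [5.0, 0, 0], "dr": [0, 0, 0], "gripper": 1}
  ]
}}

```text
time_s: 18.35
position: [535.5, 19.8, 42.3]
ee_rot: [3.141, -0.0, -0.0]
ft_force: [-2.4, -0.1, 1.1]
width: 0.6
```

{"name": "apply_moves", "arguments": {
  "increments": [
    {"slide": [0.4, 0, 0], "dr": [0, 0, 0], "gripper": 1},
    {"slide": [0.8, 0, 0], "dr": [0, 0, 0], "gripper": 1},
    {"slide": [1.2, 0, 0], "dr": [0, 0, 0], "gripper": 1},
    {"slide": [1.6, 0, 0], "dr": [0, 0, 0], "gripper": 1},
    {"slide": [2.0, 0, 0], "dr": [0, 0, 0], "gripper": 1},
    {"slide": [2.3, 0, 0], "dr": [0, 0, 0], "gripper": 1},
    {"slide": [2.5, 0, 0], "dr": [0, 0, 0], "gripper": 1},
    {"slide": [2.5, 0, 0], "dr": [0, 0, 0], "gripper": 1}
  ]
}}

```text
time_s: 19.02
position: [538.0, 19.8, 42.2]
ee_rot: [3.141, -0.0, -0.0]
ft_force: [-2.1, -0.2, 0.2]
width: 0.4
```

{"name": "apply_moves", "arguments": {
  "increments": [
    {"slide": [0.3, 0, 0], "dr": [0, 0, 0], "gripper": 1},
    {"slide": [0.6, 0, 0], "dr": [0, 0, 0], "gripper": 1},
    {"slide": [0.9, 0, 0], "dr": [0, 0, 0], "gripper": 1},
    {"slide": [1.2, 0, 0], "dr": [0, 0, 0], "gripper": 1},
    {"slide": [1.4, 0, 0], "dr": [0, 0, 0], "gripper": 1},
    {"slide": [1.6, 0, 0], "dr": [0, 0, 0], "gripper": 1},
    {"slide": [1.8, 0, 0], "dr": [0, 0, 0], "gripper": 1},
    {"slide": [1.8, 0, 0], "dr": [0, 0, 0], "gripper": 1}
  ]
}}

```text
time_s: 19.68
position: [539.7, 19.8, 42.2]
ee_rot: [3.141, -0.0, -0.0]
ft_force: [-2.1, 0.6, 0.6]
width: 0.8
```

{"name": "apply_moves", "arguments": {
  "increments": [
    {"slide": [0.2, 0, 0], "dr": [0, 0, 0], "gripper": 1},
    {"slide": [0.5, 0, 0], "dr": [0, 0, 0], "gripper": 1},
    {"slide": [0.7, 0, 0], "dr": [0, 0, 0], "gripper": 1},
    {"slide": [0.9, 0, 0], "dr": [0, 0, 0], "gripper": 1},
    {"slide": [1.1, 0, 0], "dr": [0, 0, 0], "gripper": 1},
    {"slide": [1.3, 0, 0], "dr": [0, 0, 0], "gripper": 1},
    {"slide": [1.5, 0, 0], "dr": [0, 0, 0], "gripper": 1},
    {"slide": [1.5, 0, 0], "dr": [0, 0, 0], "gripper": 1}
  ]
}}

```text
time_s: 20.35
position: [542.0, 19.8, 42.4]
ee_rot: [3.141, -0.002, -0.0]
ft_force: [-0.3, 0.7, -0.2]
width: 0.5
```

{"name": "apply_moves", "arguments": {
  "increments": [
    {"slide": [0.2, 0, 0], "dr": [0, 0, 0], "gripper": 1},
    {"slide": [0.4, 0, 0], "dr": [0, 0, 0], "gripper": 1},
    {"slide": [0.6, 0, 0], "dr": [0, 0, 0], "gripper": 1},
    {"slide": [0.8, 0, 0], "dr": [0, 0, 0], "gripper": 1},
    {"slide": [1.0, 0, 0], "dr": [0, 0, 0], "gripper": 1},
    {"slide": [1.2, 0, 0], "dr": [0, 0, 0], "gripper": 1},
    {"slide": [1.2, 0, 0], "dr": [0, 0, 0], "gripper": 1},
    {"slide": [1.2, 0, 0], "dr": [0, 0, 0], "gripper": 1}
  ]
}}

```text
time_s: 21.02
position: [542.4, 19.8, 42.2]
ee_rot: [3.141, 0.0, -0.0]
ft_force: [-0.1, -0.5, -0.7]
width: 0.4
```

{"name": "apply_moves", "arguments": {
  "increments": [
    {"slide": [0.2, 0, 0], "dr": [0, 0, 0], "gripper": 1},
    {"slide": [0.4, 0, 0], "dr": [0, 0, 0], "gripper": 1},
    {"slide": [0.6, 0, 0], "dr": [0, 0, 0], "gripper": 1},
    {"slide": [0.8, 0, 0], "dr": [0, 0, 0], "gripper": 1},
    {"slide": [1.0, 0, 0], "dr": [0, 0, 0], "gripper": 1},
    {"slide": [1.2, 0, 0], "dr": [0, 0, 0], "gripper": 1},
    {"slide": [1.2, 0, 0], "dr": [0, 0, 0], "gripper": 1},
    {"slide": [1.2, 0, 0], "dr": [0, 0, 0], "gripper": 1}
  ]
}}

```text
time_s: 21.68
position: [543.3, 19.8, 42.2]
ee_rot: [3.142, 0.001, -0.0]
ft_force: [-1.1, -0.9, -0.3]
width: 0.1
```

{"name": "apply_moves", "arguments": {
  "increments": [
    {"slide": [0.1, 0, 0], "dr": [0, 0, 0], "gripper": 1},
    {"slide": [0.2, 0, 0], "dr": [0, 0, 0], "gripper": 1},
    {"slide": [0.4, 0, 0], "dr": [0, 0, 0], "gripper": 1},
    {"slide": [0.5, 0, 0], "dr": [0, 0, 0], "gripper": 1},
    {"slide": [0.6, 0, 0], "dr": [0, 0, 0], "gripper": 1},
    {"slide": [0.7, 0, 0], "dr": [0, 0, 0], "gripper": 1},
    {"slide": [0.8, 0, 0], "dr": [0, 0, 0], "gripper": 1},
    {"slide": [0.8, 0, 0], "dr": [0, 0, 0], "gripper": 1}
  ]
}}

```text
time_s: 22.35
position: [543.4, 19.9, 42.1]
ee_rot: [3.142, 0.002, -0.0]
ft_force: [-4.1, 0.2, 2.7]
width: 0.5
```

{"name": "apply_moves", "arguments": {
  "increments": [
    {"slide": [0.1, 0, 0], "dr": [0, 0, 0], "gripper": 1},
    {"slide": [0.3, 0, 0], "dr": [0, 0, 0], "gripper": 1},
    {"slide": [0.4, 0, 0], "dr": [0, 0, 0], "gripper": 1},
    {"slide": [0.6, 0, 0], "dr": [0, 0, 0], "gripper": 1},
    {"slide": [0.7, 0, 0], "dr": [0, 0, 0], "gripper": 1},
    {"slide": [0.8, 0, 0], "dr": [0, 0, 0], "gripper": 1},
    {"slide": [0.8, 0, 0], "dr": [0, 0, 0], "gripper": 1},
    {"slide": [0.8, 0, 0], "dr": [0, 0, 0], "gripper": 1}
  ]
}}

```text
time_s: 23.02
position: [543.4, 19.9, 41.9]
ee_rot: [-3.142, 0.004, -0.0]
ft_force: [-6.8, -0.4, 2.7]
width: 0.6
```

{"name": "apply_moves", "arguments": {
  "increments": [
    {"slide": [0.1, 0, 0], "dr": [0, 0, 0], "gripper": 1},
    {"slide": [0.3, 0, 0], "dr": [0, 0, 0], "gripper": 1},
    {"slide": [0.4, 0, 0], "dr": [0, 0, 0], "gripper": 1},
    {"slide": [0.6, 0, 0], "dr": [0, 0, 0], "gripper": 1},
    {"slide": [0.7, 0, 0], "dr": [0, 0, 0], "gripper": 1},
    {"slide": [0.8, 0, 0], "dr": [0, 0, 0], "gripper": 1},
    {"slide": [0.8, 0, 0], "dr": [0, 0, 0], "gripper": 1},
    {"slide": [0.8, 0, 0], "dr": [0, 0, 0], "gripper": 1}
  ]
}}

```text
time_s: 23.68
position: [543.4, 19.9, 41.8]
ee_rot: [-3.142, 0.005, -0.0]
ft_force: [-6.7, -0.0, 3.1]
width: 0.8
```

{"name": "apply_moves", "arguments": {
  "increments": [
    {"slide": [-1, 0, 0], "dr": [0, 0, 0], "gripper": 1},
    {"slide": [-3, 0, 0], "dr": [0, 0, 0], "gripper": 1},
    {"slide": [-8, 0, -1], "dr": [0, 0, 0], "gripper": 1},
    {"slide": [-12, 0, -5], "dr": [0, 0, 0], "gripper": 1},
    {"slide": [-15, 0, -20], "dr": [0, 0, 0], "gripper": 1},
    {"slide": [-20, 0, -45], "dr": [0, 0, 0], "gripper": 1},
    {"slide": [-30, 0, -70], "dr": [0, 0, 0], "gripper": 1},
    {"slide": [-35, 0, -80], "dr": [0, 0, 0], "gripper": 1}
  ]
}}

```text
time_s: 24.35
position: [513.0, 19.7, 125.8]
ee_rot: [3.141, -0.007, -0.0]
ft_force: [0.8, -0.2, 0.5]
width: 0.3
```

```bash
sleep 0; python3 - <<'E'
from h import *
for i in range(4): eyes.capture("wrist")
E
python3 rib.py; python3 -c "
import cv2
a=cv2.imread('pics/last.png');cv2.imwrite('pics/last2.png',cv2.resize(a[0:260,190:450],None,fx=2.3,fy=2.3))"
```

```text
[511.2  19.8 122. ] [ 3.141e+00 -1.000e-03 -0.000e+00] [ 0.3 -0.8  0.3] 0.2973895421231513
0.96 [315.0, 159.0] [556.93798044  21.9557969   46.        ]
0.67 [132.5, 231.2] [485.57672739 203.29203338  46.        ]
0.91 [215.3, 179.8] [630.92367706 342.79513271  46.        ]
```

View pics/last2.png

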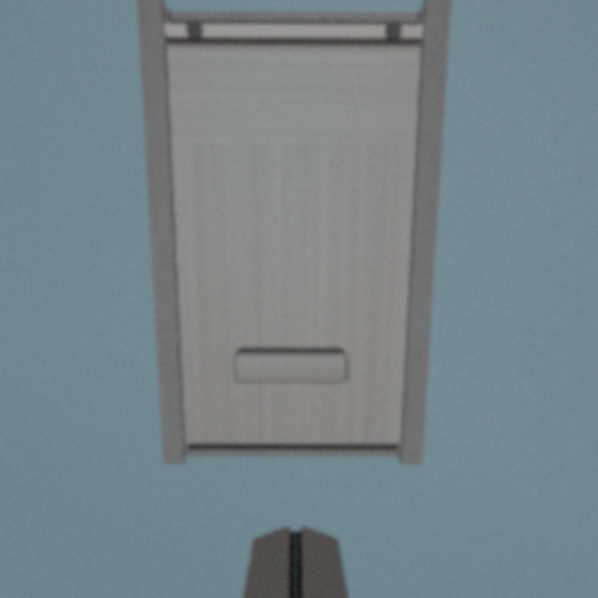

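```bash
python3 -c "
from bench import order;print(order.job_done())"
```

```text
the job is handed in; nothing more can be done
None
```

I put the farthest-right relay in the tin's open bay, slid the steel lid over the ridge to the end stop, backed the gripper off and handed the job in at about 25 s. No verdict was reported.

**Checks that agreed:**
- **Relay:** the picture after release showed it lying in the tin at about x = +10 mm, y = -2 mm in the tin's frame, with the lid still open.
- **Ridge:** I felt it at about 4.6 N, and the drag while pressed was about 2 N. The drag fell to zero about 2 mm before the stop, which is what the ridge springing into its groove should feel like.
- **Stop:** the lid did not move under about 6.8 N. The force readings never passed 7 N while pushing. They come only once per move, so peaks in between were not seen.
- **Last picture:** the lid sat at the stop in its channel, with the rib at about (557, 22) mm.

**What went wrong or stayed unsure:**
- **First grasp:** it missed because the tool had not yet reached the pose I assumed. A finger pressed on the relay with about 39 N and moved it about 7 mm. I measured again and the second grasp held.
- **Last push:** the force stayed at 6.7 N although I commanded 0.8 mm more. The lid did not move.
- **Ridge position:** I inferred that it had sprung up from the feel and the travel; it could not be seen under the lid.

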